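# Pop a mint tin from the table dispenser and trap it on the chute

### The arm

A 6-joint arm with a two-finger parallel gripper is mounted at the origin on the work surface. World frame = base frame: x ahead of the robot, y to its left, z up, the work surface at z = 0. Lengths are in m, angles in rad, forces in N, time in s.
With the tool pointing down it reaches from about 0.375 to 0.975 m from the base axis. Payload 3.8 kg.
Tool frame: the origin (TCP) lies at the very end of the fingers, on their centre line; the grasp point (between the pads) lies bot.tcp_to_grasp behind it (bot.tcp_to_grasp is the distance from the TCP to the grasp point, in m); z points along the fingers, y is the line along which they close (so a half turn about z gives the same grasp; the last joint's range is limited). The gripper opens to 88 mm and grips with 3 to 60 N. Pads are 18 mm wide; open, the fingers measure 123 mm over their backs; the gripper's body (75 mm by 187 mm) begins 45 mm behind the grasp point.
Start: joints at [1.099, 0.264, 1.604, -0, 1.274, -0.037], TCP at [0.284, 0.612, 0.2] pointing down, gripper open.
Joint ranges: [-2.63, 2.63], [-0.94, 2.18], [0.31, 2.57], [-1.31, 4.45], [0, 2.66], [-2.55, 2.55]. Speed limits (rad/s): [2.57, 2.57, 3.14, 3.14, 3.14, 3.14].

### API

Orientations are given as [roll, pitch, yaw] about the fixed x, y, z axes, in that order (R = Rz(yaw) Ry(pitch) Rx(roll)).
In Python, from cell import bot gives the robot as it stands.
- The arm moves only by the shell command python3 -m inch 'ROWS' [FORCE]. ROWS is JSON, a list of rows, each an object of numbers: "jaw": the opening, from 0 (shut) to 1 (fully open); "x", "y", "z": the shift along the tool's x, y, z in m; "turn": the turn about the tool's z in degrees. In form: [{"jaw": .., "x": .., "y": .., "z": .., "turn": ..}, ...]. A call has 1 to 20 rows; each row is the pose to reach, as a shift and turn from the pose commanded when the call began, along the tool's axes at that moment; what a row does not reach only later rows make up. A row lasts 1/10 s, in which the tool goes at most 50 mm and 8.59 degrees, less where a joint would pass 70% of its speed; a pose out of reach is approached as far as the arm can. A call with a gripper value outside its range is refused whole. The fingers move at their own pace and stop on an object; FORCE is the grip in N (left out, the last holds). Time passes only in rows, so rows that repeat a pose let the fingers close. It gives the time, the measured TCP pose, the force, the opening and the grip force at its end, in the units of the state.
- bot.state(): the state, without advancing time (a new reading comes with each control period).
- bot.snapshot(name): name is "scene" or "top" or "wrist"; returns a dict with "pixels" (480x640x3 uint8, red, green, blue), "intrinsics" (3x3 intrinsics, pixels), "k1" (the pictures are not rectified: a ray, as slopes to the right and down, at radius r is drawn at 1 + k1 r^2 times it, then the intrinsics apply), "extrinsics" (4x4, takes a point from camera to world coordinates). Camera axes: x right, y down, z forward; pixel columns grow to the right and rows downward; lengths in m; the calibration is good to about 2 mm. A picture is of the moment at which its call begins. There is no depth.
- bot.close_job(): hands the job in; it is judged then, once.
Trained networks look in the newest picture that a camera, given by its name, has taken for a name from the list of things; names that differ only in an ending like _2 or _b are one class to them, and where a whole thing is asked for, a point or a joint stands for the part that bears it (a point fixed in the world has none). Each returns a list of dicts, best first, with "conf" (0 to 1); they miss things now and then, are a little off and sometimes report something else, mostly with a low value. They report only what shows in the picture. A call takes as long as a camera call. They do not tell look-alikes from the thing itself.
- bot.recognise(camera, thing): "location" ([row, column] in pixels, amid what is visible of it).
- bot.trace(camera, thing): "pixels" (480x640 bool, what is visible of it) and "location" ([row, column] in pixels, amid what is visible of it).
The state is a dict: "clock": time; "joints": joint angles; "qd": joint speeds; "effort": joint torques, N m; "ee_pos": TCP position; "tool_rot": TCP orientation; "wrist_force": force on the tool from outside, world axes, zero at the start; "wrist_torque": the same for the moment, N m; "grip_width": finger opening in m; "finger_force": force on a finger pad.
Only numpy, scipy, OpenCV 4.12 (cv2) and the standard library are available. Lean on these libraries where they do the work, as an engineer would, in place of code of your own. Each camera call takes 0.05 s, during which the arm holds its last target. There are 200 camera calls.

### The job

Press the dispenser's key right down with one finger and keep it down, so that its spring ejector pops the round mint tin out of the bay, and trap the tin with the other finger on the sloping chute before it slides off the open end. Only touch the tin, never pick it up, and leave everything else on the table where it stands. Finish while holding it so: one finger keeping the key down, and the tin lying still on the chute against the other finger.

Things in the scene. Friction and masses are not known exactly. Their poses are not given: they have to be found in the camera images.
- dispenser: White and steel dispenser fixed to the table, 233 mm long, 66 mm wide plus a key block. Origin on the table under its centre line; +x points down the chute, +y to the key's side, z up. Spring housing at x -173 to -128 mm (80 mm high), level open bay x -128 to -50 (floor 56 mm high, walls 18 mm above it), then the open chute down to x = +60.
- key (a joint): The press key, a flat steel pad 50 (x) by 44 mm (y) on a block beside the chute. 0 = up (top 48 mm above the table), 0.008 m = fully down. Takes 2 N to start, 5 to 7 N fully down, springs back. It drives the ejector plate behind the tin, 5 mm per mm pressed: at 6 to 7 mm of travel the tin tips onto the chute and slides.
- key_spot (a point): Centre of the key's top face when fully down (40 mm above the table; fixed to the dispenser; the key's top is 8 mm higher when up).
- trap_spot (a point): Point on the chute's floor, on its centre line, level with the key: 62 mm from key_spot along the dispenser's y, 30 mm above the table, 45 mm short of the open end. A fingertip 5 to 15 mm above it stops the tin; one pressing the key fully down is at such a height (10 mm above it).
- chute_end (a point): Middle of the chute's open lower end, on its floor, 12 mm above the table. The chute is slippery bare steel falling at 22 degrees from the bay (dispenser x = -50 mm, 56 mm high) to here (x = +60); 58 mm wide inside, cheeks 10 mm above its floor. A free tin slides off in under half a second.
- tin_center (a point): Centre of the round aluminium mint tin, 50 mm across, 18 mm thick, about 80 g, loose, lying flat in the dispenser's bay at the start, centred about 28 mm behind the top of the chute.
- spare_tin_center (a point): Centre of a second, like tin lying on the table beside the dispenser: leave it alone.
- tumbler_rim (a point): Bystander: centre of the rim of a glass tumbler, 68 mm across, 85 mm high, beyond the chute's end.
- teaspoon_grip (a point): Bystander: handle of a teaspoon 140 mm long, on the table beyond the key.
- shaker: Bystander: salt shaker, 38 mm across, 62 mm high; origin under its foot.
- carton_a: Bystander: lunch carton 130 x 130 x 120 mm high; origin under its centre.
- carton_b: Bystander: second lunch carton, same size; origin under its centre.
- mug_rim (a point): Bystander: centre of the rim of a mug, 80 mm across, 90 mm high.
- sauce: Bystander: sauce bottle, 56 mm across, 160 mm high; origin under its foot.
There are look-alikes about, which are no part of the job. What is shaped like the part that bears tin_center but black or pink is not meant.

How it is judged:
On the way, in this order (a step that is already met when the one before it is completed fails the run):
1. the key is pressed with the fingers (at least half its travel) (value of joint key above 0.004 m and contact force between the fingers and dispenser above 0.5 N).
2. the tin, popped out of the bay, is stopped on the chute by a finger (x of tin_center in the frame of dispenser between -0.046 and 0.055 m and y of tin_center in the frame of dispenser between -0.02 and 0.02 m and z of tin_center in the frame of dispenser between 0.014 and 0.072 m and contact force between tin and the fingers above 0.03 N and linear speed of tin below 0.02 m/s), for 0.2 s.
At the end, for the whole second after the job is handed in: The tin lies still (under 20 mm/s) on the chute, its centre between 4 mm past the chute's top and 5 mm short of its open end, between the cheeks and not lifted, with a finger still touching it, and the key is still held down (at least 5 of its 8 mm) (all of step 2 and value of joint key above 0.005 m); the arm keeps its last pose, push and grip.
It fails at once if the tin is lifted more than about 15 mm above the bay floor (z of tin_center in the frame of dispenser above 0.08 m).
It fails at once if the tin leaves the chute (x of tin_center in the frame of dispenser above 0.075 m or y of tin_center in the frame of dispenser above 0.035 m or y of tin_center in the frame of dispenser below -0.035 m).
It fails at once if a bystander is disturbed (moved over 25 mm) (distance of any of spare_tin_center, tumbler_rim, teaspoon_grip, shaker, carton_a, carton_b, mug_rim, sauce from where it was at the start of the episode above 0.025 m).
It also fails if it takes over 29 s, if anything falls off the work surface, if the arm or the gripper's body presses on something with over 40 N, if the wrist force passes 120 N, or if a joint passes its speed limit or range.

## Working session

There is one attempt and no reset: what is moved stays moved. The work goes in short steps, Python scripts to look and compute and a shell command to move; the robot and the scene stay as the last step left them, time stands still between calls to the robot, and variables do not carry over. Pictures are saved under pics/ and viewed, at most 10 in all, crops included, and the job is handed in when it is done.

```bash
mkdir -p pics; cat > h.py <<'E'
import numpy as np, cv2
from cell import bot
def ray(s,rc):
    K=np.array(s["intrinsics"],float);k=s["k1"]
    p=cv2.undistortPoints(np.array([[[rc[1],rc[0]]]],float),K,np.array([k,0,0,0,0.]))[0,0]
    T=np.array(s["extrinsics"]);d=T[:3,:3]@np.array([p[0],p[1],1]);return T[:3,3],d
def atz(s,rc,z):
    o,d=ray(s,rc);return (o+d*(z-o[2])/d[2]).round(4)
def proj(s,P):
    T=np.linalg.inv(np.array(s["extrinsics"]));P=np.atleast_2d(P)@T[:3,:3].T+T[:3,3]
    return cv2.projectPoints(P,np.zeros(3),np.zeros(3),np.array(s["intrinsics"],float),np.array([s["k1"],0,0,0,0.]))[0][:,0]
E
python3 - <<'E'
from h import *
st=bot.state();print({k:np.round(v,3).tolist() for k,v in st.items()},bot.tcp_to_grasp)
for c in("top","scene"):
    s=bot.snapshot(c);cv2.imwrite(f"pics/{c}0.png",s["pixels"][...,::-1]);print(c,np.round(s["extrinsics"],3).tolist())
    for n,z in dict(dispenser=.05,key=.048,tin_center=.065,spare_tin_center=.009,tumbler_rim=.085,key_spot=.04,trap_spot=.03,chute_end=.012,teaspoon_grip=.004,shaker=.03,carton_a=.12,mug_rim=.09,sauce=.16).items():
        try:
            for r in bot.recognise(c,n)[:3]: print(c,n,round(r["conf"],2),np.round(r["location"]),atz(s,r["location"],z))
        except Exception as e: print(n,e)
E
```

```text
{'clock': 0.0, 'joints': [1.099, 0.265, 1.605, -0.0, 1.274, -0.037], 'qd': [0.001, 0.002, 0.0, 0.001, -0.0, 0.0], 'effort': [-0.002, -50.211, -35.687, 0.073, 0.029, -0.0], 'ee_pos': [0.284, 0.612, 0.199], 'tool_rot': [-3.139, -0.0, 2.707], 'wrist_force': [0.56, -0.722, 0.132], 'wrist_torque': [0.018, -0.014, 0.02], 'finger_force': 0.0, 'grip_width': 0.088} 0.0187
top [[0.023, -0.998, 0.061, 0.43], [-1.0, -0.023, -0.007, 0.021], [0.008, -0.061, -0.998, 1.539], [0.0, 0.0, 0.0, 1.0]]
top dispenser 0.94 [250. 369.] [ 0.503  -0.1174  0.05  ]
top dispenser 0.22 [231. 406.] [ 0.5519 -0.2102  0.05  ]
top key 0.9 [236. 348.] [ 0.5361 -0.0625  0.048 ]
top tin_center 0.81 [324. 414.] [ 0.3202 -0.2304  0.065 ]
top tin_center 0.63 [271. 375.] [ 0.4492 -0.1319  0.065 ]
top tin_center 0.56 [204. 438.] [ 0.6201 -0.2876  0.065 ]
top spare_tin_center 0.71 [230. 406.] [ 0.5588 -0.2152  0.009 ]
top key_spot 0.75 [253. 371.] [ 0.495  -0.1233  0.04  ]
top trap_spot 0.65 [251. 368.] [ 0.4996 -0.1155  0.03  ]
top chute_end 0.89 [254. 372.] [ 0.4929 -0.1279  0.012 ]
top shaker 0.54 [286. 326.] [ 0.4097 -0.01
[... 993 characters left out ...]
164  0.04  ]
scene trap_spot 0.8 [250. 269.] [ 0.4936 -0.1249  0.03  ]
scene chute_end 0.8 [251. 268.] [ 0.4823 -0.1242  0.012 ]
scene chute_end 0.51 [245. 498.] [0.6619 0.4474 0.012 ]
scene teaspoon_grip 0.58 [255. 341.] [0.5533 0.0533 0.004 ]
scene teaspoon_grip 0.43 [309. 296.] [ 0.6631 -0.104   0.004 ]
scene shaker 0.76 [213. 302.] [ 0.4075 -0.0065  0.03  ]
scene carton_a 0.85 [308. 123.] [ 0.5916 -0.472   0.12  ]
scene carton_a 0.84 [162. 468.] [0.4583 0.4417 0.12  ]
scene carton_a 0.44 [215. 299.] [ 0.477  -0.0323  0.12  ]
scene mug_rim 0.73 [230. 258.] [ 0.4635 -0.1387  0.09  ]
scene mug_rim 0.63 [241. 128.] [ 0.3928 -0.4491  0.09  ]
scene sauce 0.88 [244. 501.] [0.7342 0.3672 0.16  ]
```

View pics/top0.png

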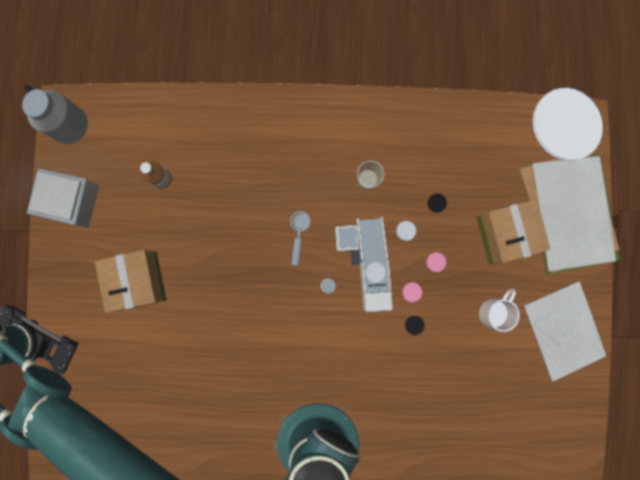

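View pics/scene0.png

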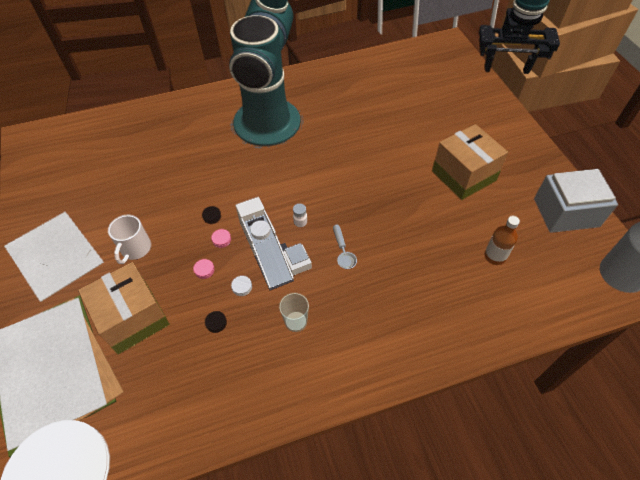

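The dispenser stands at top-view pixels (358–390, 220–311), with the chute end up (+x) and the key on the left at (348, 236). The silver tin in the bay is at (375, 272), and the tumbler is at (370, 173). I'll fit the dispenser pose by silhouette in both views.

```bash
cat > fit.py <<'E'
from h import *
from scipy.optimize import minimize
def boxes():
    B=[]
    def pr(x0,x1,y0,y1,za,zb): B.append(np.array([[x,y,z] for x,zt in((x0,za),(x1,zb)) for y in(y0,y1) for z in(0,zt)]))
    pr(-.173,-.128,-.033,.033,.08,.08); pr(-.128,-.05,-.033,.033,.074,.074)
    pr(-.05,.06,-.033,.033,.066,.022); pr(-.010,.040,.033,.084,.048,.048)
    return B
def sil(s,p):
    c,n=np.cos(p[2]),np.sin(p[2]);R=np.array([[c,-n,0],[n,c,0],[0,0,1]])
    m=np.zeros((480*4,640*4),np.uint8)
    for b in boxes():
        q=proj(s,b@R.T+[p[0],p[1],0]);cv2.fillConvexPoly(m,cv2.convexHull((q*4+1.5).round().astype(np.int32)),255)
    return cv2.resize(m,(640,480),interpolation=cv2.INTER_AREA)/255.
def fit(obs,p0):
    f=lambda p:sum(np.abs(sil(s,p)-m).sum()/m.sum() for s,m in obs)
    S=np.array([p0]+[np.array(p0)+d for d in([.01,0,0],[0,.01,0],[0,0,.08])])
    r=minimize(f,p0,method="Nelder-Mead",options=dict(initial_simplex=S,xatol=1e-4,fatol=1e-4));return r.x,r.fun
def rep(p):
    c,n=np.cos(p[2]),np.sin(p[2])
    for nm,q in dict(trap=(.015,0),key=(.015,.062),mid=(.015,.031),tin=(-.078,0)).items(): print(nm,np.round([p[0]+c*q[0]-n*q[1],p[1]+n*q[0]+c*q[1]],4))
E
python3 - <<'E'
from fit import *
obs=[]
for c in("top","scene"):
    s=bot.snapshot(c);t=bot.trace(c,"dispenser")[0];print(t["conf"],t["pixels"].sum());obs.append((s,t["pixels"].astype(float)))
p0=[.52,-.125,.1]
for o in(obs,obs[:1],obs[1:]):
    p,f=fit(o,p0);print(p.round(4),f);rep(p)
E
```

```text
0.89 2879
0.72 2833
[ 0.5265 -0.1244  0.0976] 0.41246809704463816
trap [ 0.5414 -0.123 ]
key [ 0.5354 -0.0613]
mid [ 0.5384 -0.0921]
tin [ 0.4489 -0.132 ]
[ 0.5247 -0.1236  0.1119] 0.2355937859687119
trap [ 0.5396 -0.1219]
key [ 0.5327 -0.0603]
mid [ 0.5361 -0.0911]
tin [ 0.4472 -0.1323]
[ 0.5277 -0.1248  0.0934] 0.168595613324751
trap [ 0.5426 -0.1234]
key [ 0.5368 -0.0617]
mid [ 0.5397 -0.0925]
tin [ 0.45   -0.1321]
```

```bash
python3 -m inch '[{"jaw":0.51,"x":-0.527,"y":-0.532,"z":0,"turn":-30.5},{"jaw":0.51,"x":-0.527,"y":-0.532,"z":0,"turn":-30.5},{"jaw":0.51,"x":-0.527,"y":-0.532,"z":0,"turn":-30.5},{"jaw":0.51,"x":-0.527,"y":-0.532,"z":0,"turn":-30.5},{"jaw":0.51,"x":-0.527,"y":-0.532,"z":0,"turn":-30.5},{"jaw":0.51,"x":-0.527,"y":-0.532,"z":0,"turn":-30.5},{"jaw":0.51,"x":-0.527,"y":-0.532,"z":0,"turn":-30.5},{"jaw":0.51,"x":-0.527,"y":-0.532,"z":0,"turn":-30.5},{"jaw":0.51,"x":-0.527,"y":-0.532,"z":0,"turn":-30.5},{"jaw":0.51,"x":-0.527,"y":-0.532,"z":0,"turn":-30.5},{"jaw":0.51,"x":-0.527,"y":-0.532,"z":0,"turn":-30.5},{"jaw":0.51,"x":-0.527,"y":-0.532,"z":0,"turn":-30.5},{"jaw":0.51,"x":-0.527,"y":-0.532,"z":0,"turn":-30.5},{"jaw":0.51,"x":-0.527,"y":-0.532,"z":0,"turn":-30.5},{"jaw":0.51,"x":-0.527,"y":-0.532,"z":0,"turn":-30.5},{"jaw":0.51,"x":-0.527,"y":-0.532,"z":0,"turn":-30.5},{"jaw":0.51,"x":-0.527,"y":-0.532,"z":0,"turn":-30.5},{"jaw":0.51,"x":-0.527,"y":-0.532,"z":0,"turn":-30.5},{"jaw":0.51,"x":-0.527,"y":-0.532,"z":0,"turn":-30.5},{"jaw":0.51,"x":-0.527,"y":-0.532,"z":0,"turn":-30.5}]'
python3 - <<'E'
from fit import *
s=bot.snapshot("wrist");im=s["pixels"][...,::-1].copy();cv2.imwrite("pics/w_raw.png",im)
p=[.527,-.1244,.098];c,n=np.cos(p[2]),np.sin(p[2]);R=np.array([[c,-n,0],[n,c,0],[0,0,1]])
P=np.array([[.015,.062,.048],[-.01,.04,.048],[-.01,.084,.048],[.04,.084,.048],[.04,.04,.048],[.06,-.033,.022],[.06,.033,.022],[-.128,.033,.08],[-.128,-.033,.08],[-.173,.033,.08],[.015,0,.03]])@R.T+[p[0],p[1],0]
for q in proj(s,P): cv2.circle(im,tuple(int(v) for v in q.round()),3,(0,0,255),1)
cv2.imwrite("pics/w1.png",im);st=bot.state();print(st["clock"],np.round(st["ee_pos"],4),np.round(st["tool_rot"],3),st["grip_width"])
for nme in("key","tin_center","dispenser"):
  for r in bot.recognise("wrist",nme)[:2]: print(nme,r["conf"],r["location"],atz(s,r["location"],.048),atz(s,r["location"],.074))
E
```

```text
clock: 3.6
ee_pos: [0.538, -0.0909, 0.2002]
tool_rot: [3.142, 0.0, -3.042]
wrist_force: [-0.2, 0.0, 1.0]
grip_width: 0.0451
finger_force: 0.0
3.65 [ 0.538  -0.0911  0.2003] [ 3.142  0.    -3.042] 0.0451606528374376
key 0.69 [202.0, 352.3] [ 0.5347 -0.0598  0.048 ] [ 0.5284 -0.0629  0.074 ]
key 0.23 [152.2, 284.2] [ 0.4993 -0.1196  0.048 ] [ 0.4957 -0.1181  0.074 ]
tin_center 0.96 [266.9, 93.5] [ 0.6158 -0.2792  0.048 ] [ 0.6032 -0.2654  0.074 ]
tin_center 0.91 [100.0, 82.3] [ 0.4753 -0.2775  0.048 ] [ 0.4735 -0.2638  0.074 ]
dispenser 0.98 [153.1, 288.3] [ 0.4997 -0.1163  0.048 ] [ 0.496  -0.1151  0.074 ]
```

View pics/w1.png

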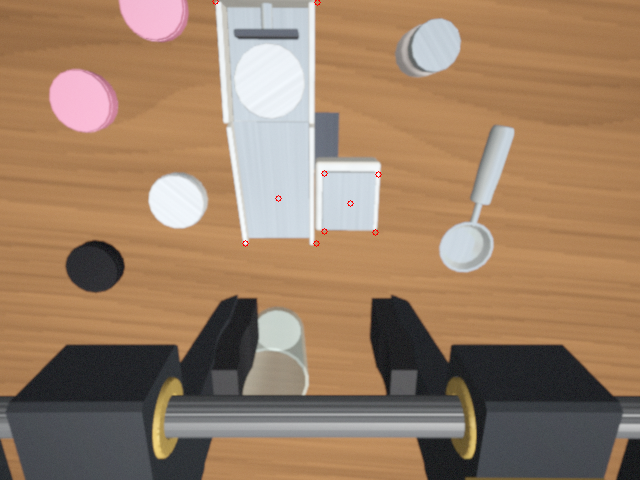

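The wrist view agrees with the fitted model: key centre at (350, 203), trap spot at (278, 198), and the chute-end corners on the marks. The TCP is within 1 mm of the target, so I'll descend and then press.

```bash
python3 -m inch '[{"jaw":0.51,"x":-0.001,"y":-0.001,"z":0.03,"turn":0},{"jaw":0.51,"x":-0.001,"y":-0.001,"z":0.06,"turn":0},{"jaw":0.51,"x":-0.001,"y":-0.001,"z":0.09,"turn":0},{"jaw":0.51,"x":-0.001,"y":-0.001,"z":0.12,"turn":0},{"jaw":0.51,"x":-0.001,"y":-0.001,"z":0.14,"turn":0},{"jaw":0.51,"x":-0.001,"y":-0.001,"z":0.147,"turn":0},{"jaw":0.51,"x":-0.001,"y":-0.001,"z":0.147,"turn":0},{"jaw":0.51,"x":-0.001,"y":-0.001,"z":0.147,"turn":0}]'
python3 - <<'E'
from h import *
s=bot.snapshot("scene");im=s["pixels"][190:320,200:370,::-1];cv2.imwrite("pics/s2.png",cv2.resize(im,None,fx=4,fy=4,interpolation=cv2.INTER_CUBIC))
E
```

```text
clock: 4.6
ee_pos: [0.5403, -0.0933, 0.0543]
tool_rot: [-3.141, 0.002, -3.044]
wrist_force: [0.5, 0.9, 0.7]
grip_width: 0.0451
finger_force: 0.0
```

View pics/s2.png

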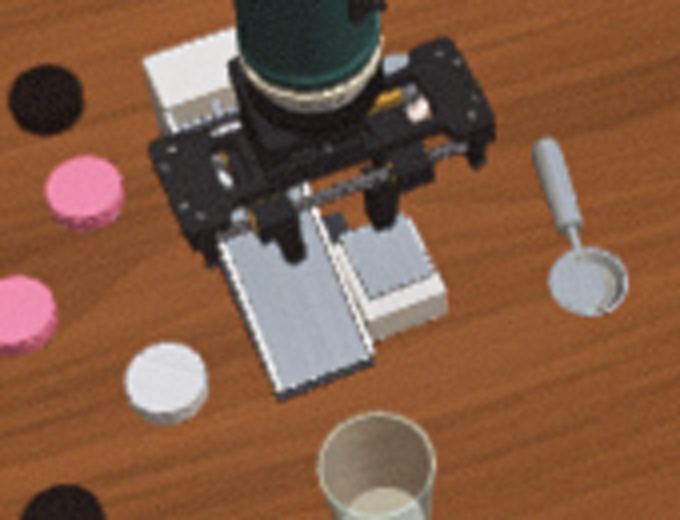

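```bash
python3 - <<'E'
from h import *
s=bot.snapshot("scene");im=cv2.imread("pics/s2.png")
st=bot.state();p=np.array(st["ee_pos"]);y=st["tool_rot"][2];u=np.array([np.sin(y),-np.cos(y),0]);v=np.array([np.cos(y),np.sin(y),0]);print(st["clock"],p)
for P,c in((p+.0313*u,(0,0,255)),(p-.0313*u,(0,0,255)),([.5358,-.0612,.048],(0,255,0)),([.5419,-.1229,.03],(0,255,0))):
    q=(proj(s,P)[0]-[200,190])*4;print(q.round());cv2.circle(im,tuple(int(a) for a in q),4,c,-1)
cv2.imwrite("pics/s3.png",im)
E
```

```text
4.7 [ 0.54076899 -0.0934751   0.05483526]
[385. 249.]
[292. 285.]
[387. 252.]
[298. 302.]
```

View pics/s3.png

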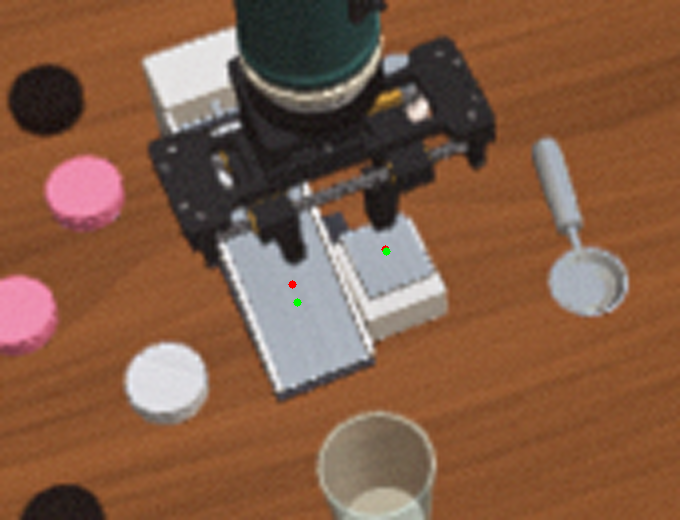

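```bash
python3 - <<'E'
from h import *
st=bot.state();p=np.array(st["ee_pos"]);y=st["tool_rot"][2];u=np.array([np.sin(y),-np.cos(y),0]);v=np.array([np.cos(y),np.sin(y),0]);print(st["clock"],p)
s=bot.snapshot("wrist");im=s["pixels"][...,::-1].copy()
for a in(.0226,.0401,-.0226,-.0401):
  for b in(.009,-.009):
    for h,c in((0,(0,0,255)),(.0187,(0,255,255))):
      q=proj(s,p+a*u+b*v+[0,0,h])[0];cv2.circle(im,tuple(int(t) for t in q),2,c,-1)
for P in([.5358,-.0612,.048],[.5419,-.1229,.03]):
  cv2.circle(im,tuple(int(t) for t in proj(s,P)[0]),4,(0,255,0),-1)
cv2.imwrite("pics/w4.png",im)
E
```

```text
4.7 [ 0.54076899 -0.0934751   0.05483526]
```

View pics/w4.png

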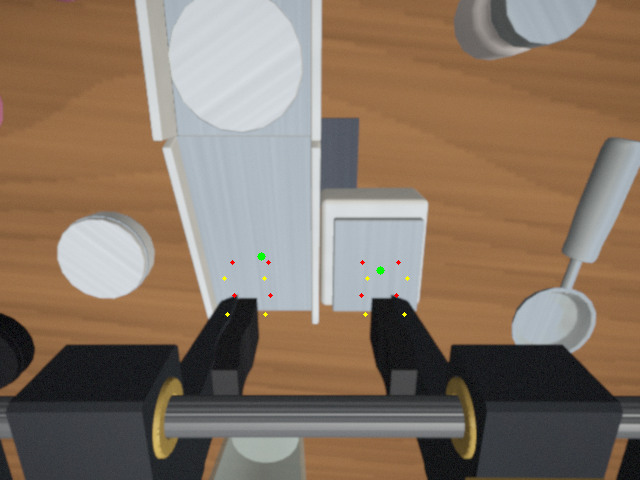

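The overlay marks sit right on the key pad (380, 270) and the chute (262, 257). The rendered finger ends (237, 298) and (390, 298) look shorter than the TCP, so I'll find first contact by force.

```bash
python3 -m inch '[{"jaw":0.51,"z":0.003},{"jaw":0.51,"z":0.006},{"jaw":0.51,"z":0.008},{"jaw":0.51,"z":0.008},{"jaw":0.51,"z":0.008}]'
```

```text
schema error: expected keys jaw, x, y, z, turn
```

```bash
python3 -m inch '[{"jaw":0.51,"x":0,"y":0,"z":0.003,"turn":0},{"jaw":0.51,"x":0,"y":0,"z":0.006,"turn":0},{"jaw":0.51,"x":0,"y":0,"z":0.008,"turn":0},{"jaw":0.51,"x":0,"y":0,"z":0.008,"turn":0},{"jaw":0.51,"x":0,"y":0,"z":0.008,"turn":0}]'
```

```text
clock: 5.25
ee_pos: [0.5391, -0.0932, 0.0449]
tool_rot: [3.141, -0.0, -3.044]
wrist_force: [-0.7, 0.8, 0.3]
grip_width: 0.045
finger_force: 0.0
```

```bash
python3 -m inch '[{"jaw":0.51,"x":0,"y":0,"z":0.002,"turn":0},{"jaw":0.51,"x":0,"y":0,"z":0.004,"turn":0},{"jaw":0.51,"x":0,"y":0,"z":0.006,"turn":0},{"jaw":0.51,"x":0,"y":0,"z":0.006,"turn":0}]'
python3 - <<'E'
from h import *
s=bot.snapshot("wrist");cv2.imwrite("pics/w5.png",s["pixels"][...,::-1])
st=bot.state();print(st["clock"],np.round(st["ee_pos"],4),np.round(st["wrist_force"],2))
for n in("key","dispenser"):
  for r in bot.recognise("wrist",n)[:1]:print(n,r["location"],atz(s,r["location"],.048))
E
```

```text
clock: 5.65
ee_pos: [0.5389, -0.0931, 0.0386]
tool_rot: [3.141, -0.001, -3.044]
wrist_force: [1.3, 0.3, -0.3]
grip_width: 0.0448
finger_force: 0.0
5.7 [ 0.539  -0.0931  0.0388] [ 0.43 -0.48  0.25]
key [271.8, 375.0] [ 0.5282 -0.0667  0.048 ]
dispenser [211.0, 284.5] [ 0.5033 -0.1104  0.048 ]
```

View pics/w5.png

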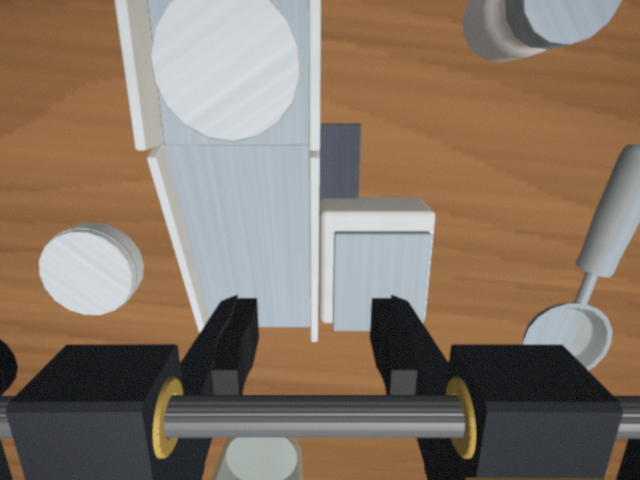

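The key is still up (pad spans rows 232–331) and there is no force. The real finger ends therefore sit about 30 mm above the reported TCP, and slightly down-chute of the key centre. I'll carry on down with a 4 mm correction up the chute.

```bash
python3 -m inch '[{"jaw":0.51,"x":0.002,"y":0,"z":0.004,"turn":0},{"jaw":0.51,"x":0.004,"y":0,"z":0.008,"turn":0},{"jaw":0.51,"x":0.004,"y":0,"z":0.012,"turn":0},{"jaw":0.51,"x":0.004,"y":0,"z":0.015,"turn":0},{"jaw":0.51,"x":0.004,"y":0,"z":0.015,"turn":0}]'
```

```text
clock: 6.3
ee_pos: [0.5347, -0.0934, 0.0233]
tool_rot: [3.141, -0.001, -3.044]
wrist_force: [-0.0, 0.7, -0.2]
grip_width: 0.0451
finger_force: 0.0
```

```bash
python3 -m inch '[{"jaw":0.51,"x":0,"y":0,"z":0.002,"turn":0},{"jaw":0.51,"x":0,"y":0,"z":0.004,"turn":0},{"jaw":0.51,"x":0,"y":0,"z":0.006,"turn":0},{"jaw":0.51,"x":0,"y":0,"z":0.006,"turn":0}]'
python3 - <<'E'
from h import *
s=bot.snapshot("wrist");cv2.imwrite("pics/w6.png",s["pixels"][...,::-1])
E
```

```text
clock: 6.7
ee_pos: [0.5351, -0.0935, 0.0178]
tool_rot: [3.141, -0.0, -3.044]
wrist_force: [0.3, 0.2, -0.7]
grip_width: 0.0449
finger_force: 0.0
```

View pics/w6.png

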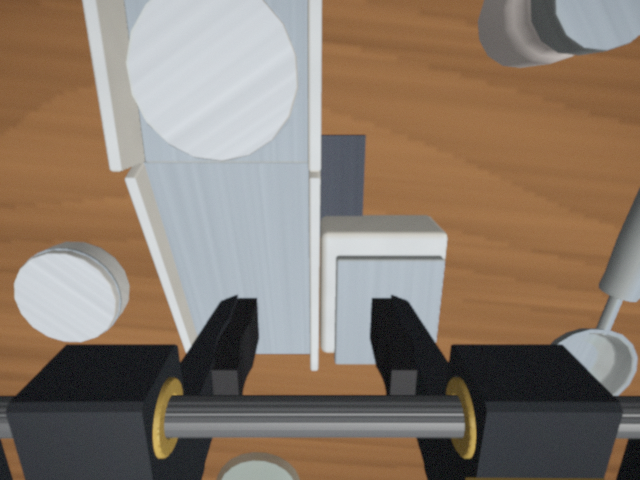

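```bash
python3 -m inch '[{"jaw":0.51,"x":0,"y":0,"z":0.002,"turn":0},{"jaw":0.51,"x":0,"y":0,"z":0.004,"turn":0},{"jaw":0.51,"x":0,"y":0,"z":0.004,"turn":0},{"jaw":0.51,"x":0,"y":0,"z":0.004,"turn":0}]'
```

```text
clock: 7.15
ee_pos: [0.5352, -0.0936, 0.014]
tool_rot: [3.142, -0.0, -3.044]
wrist_force: [-0.2, -0.4, 0.2]
grip_width: 0.0448
finger_force: 0.0
```

```bash
python3 -m inch '[{"jaw":0.51,"x":0,"y":0,"z":0.002,"turn":0},{"jaw":0.51,"x":0,"y":0,"z":0.004,"turn":0},{"jaw":0.51,"x":0,"y":0,"z":0.004,"turn":0},{"jaw":0.51,"x":0,"y":0,"z":0.004,"turn":0}]'
python3 - <<'E'
from h import *
s=bot.snapshot("scene");im=s["pixels"][190:320,200:370,::-1];cv2.imwrite("pics/s7.png",cv2.resize(im,None,fx=4,fy=4,interpolation=cv2.INTER_CUBIC))
E
```

```text
clock: 7.55
ee_pos: [0.5352, -0.0936, 0.01]
tool_rot: [3.142, -0.0, -3.044]
wrist_force: [1.6, -0.9, 0.2]
grip_width: 0.0451
finger_force: 0.0
```

View pics/s7.png

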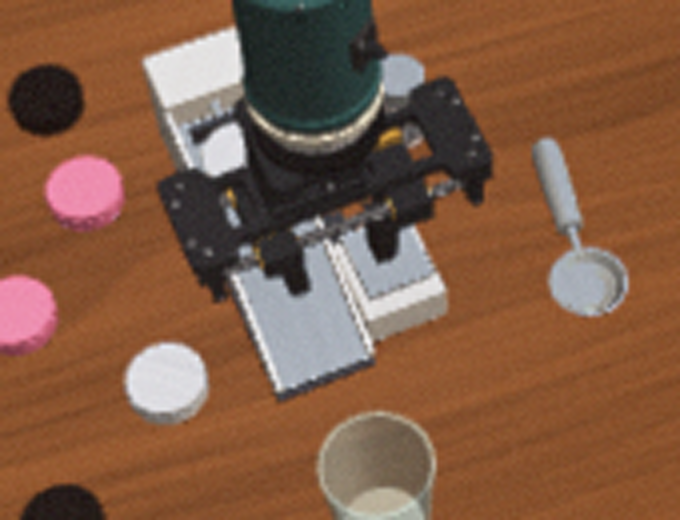

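```bash
python3 - <<'E'
from h import *
s=bot.snapshot("scene");st=bot.state();p=np.array(st["ee_pos"]);y=st["tool_rot"][2];u=np.array([np.sin(y),-np.cos(y),0])
print(st["clock"],p.round(4))
for h in(.03,.04,.05,.06):
  for sg in(1,-1):
    print(h,[((proj(s,[*(p+sg*.0313*u)[:2]+[b,0],p[2]+h])[0]-[200,190])*4).round() for b in(0,.009)])
E
```

```text
7.65 [ 0.5353 -0.0936  0.0101]
0.03 [array([384., 255.]), array([388., 266.])]
0.03 [array([292., 290.]), array([296., 302.])]
0.04 [array([383., 246.]), array([387., 258.])]
0.04 [array([290., 282.]), array([294., 293.])]
0.05 [array([382., 238.]), array([386., 249.])]
0.05 [array([289., 273.]), array([293., 285.])]
0.06 [array([381., 229.]), array([385., 240.])]
0.06 [array([287., 265.]), array([291., 276.])]
```

The finger ends (385, 257) and (295, 293) project to z≈0.050, just above the key, so I'll press now.

```bash
python3 -m inch '[{"jaw":0.51,"x":0,"y":0,"z":0.002,"turn":0},{"jaw":0.51,"x":0,"y":0,"z":0.004,"turn":0},{"jaw":0.51,"x":0,"y":0,"z":0.005,"turn":0},{"jaw":0.51,"x":0,"y":0,"z":0.005,"turn":0},{"jaw":0.51,"x":0,"y":0,"z":0.005,"turn":0}]'
```

```text
clock: 8.15
ee_pos: [0.5356, -0.0936, 0.0053]
tool_rot: [-3.141, 0.0, -3.044]
wrist_force: [-0.7, 0.5, 3.6]
grip_width: 0.0453
finger_force: 1.7
```

```bash
python3 -m inch '[{"jaw":0.51,"x":0,"y":0,"z":0.002,"turn":0},{"jaw":0.51,"x":0,"y":0,"z":0.004,"turn":0},{"jaw":0.51,"x":0,"y":0,"z":0.006,"turn":0},{"jaw":0.51,"x":0,"y":0,"z":0.006,"turn":0},{"jaw":0.51,"x":0,"y":0,"z":0.006,"turn":0},{"jaw":0.51,"x":0,"y":0,"z":0.006,"turn":0},{"jaw":0.51,"x":0,"y":0,"z":0.006,"turn":0}]'
python3 - <<'E'
from h import *
s=bot.snapshot("wrist");cv2.imwrite("pics/w8.png",s["pixels"][...,::-1])
E
```

```text
clock: 8.85
ee_pos: [0.5357, -0.0936, 0.0015]
tool_rot: [3.142, 0.0, -3.044]
wrist_force: [-6.6, 0.7, 20.1]
grip_width: 0.045
finger_force: 10.0
```

View pics/w8.png

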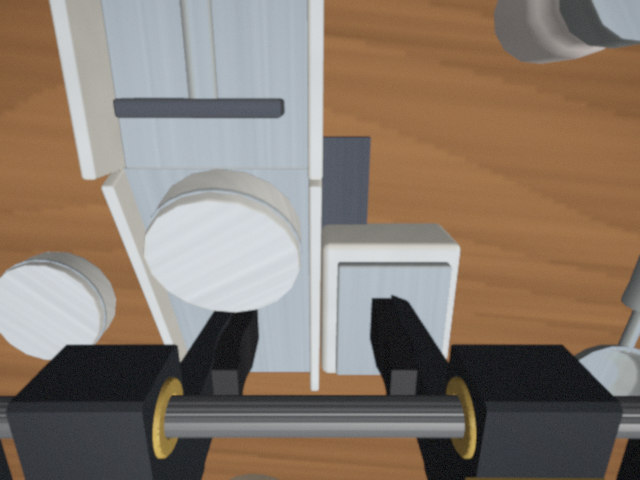

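The tin (222, 240) rests on the chute against the left finger, and the key is at its stop. I'll hold briefly and confirm it's still.

```bash
python3 -m inch '[{"jaw":0.51,"x":0,"y":0,"z":0,"turn":0},{"jaw":0.51,"x":0,"y":0,"z":0,"turn":0},{"jaw":0.51,"x":0,"y":0,"z":0,"turn":0},{"jaw":0.51,"x":0,"y":0,"z":0,"turn":0},{"jaw":0.51,"x":0,"y":0,"z":0,"turn":0}]'
python3 - <<'E'
from h import *
a=cv2.imread("pics/w8.png").astype(int)
b=bot.snapshot("wrist")["pixels"][...,::-1].astype(int);d=np.abs(a-b)[160:320,130:310];print(d.mean(),np.percentile(d,99))
E
```

```text
clock: 9.4
ee_pos: [0.5357, -0.0936, 0.0015]
tool_rot: [3.142, 0.0, -3.044]
wrist_force: [-7.4, 0.4, 19.6]
grip_width: 0.0451
finger_force: 9.9
0.995162037037037 4.0
```

```bash
python3 -c "
from cell import bot
print(bot.close_job())"
```

```text
the job is handed in; nothing more can be done
None
```

I handed the job in with one finger holding the key at its stop and the tin lying still on the chute against the other finger; the hand-in returned no verdict.

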